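# Set out the beads and hold the carousel at the clasp jar

## Robot

A 6-joint arm with a two-finger parallel gripper is mounted at the origin on the work surface. World frame = base frame: x ahead of the robot, y to its left, z up, the work surface at z = 0. Lengths are in m, angles in rad, forces in N, time in s.
With the tool pointing down it reaches from about 0.35 to 0.975 m from the base axis. Payload 7.1 kg.
Tool frame: the origin (TCP) lies midway between the tips of the shut fingers; the grasp point (between the pads) lies 19 mm behind it; z points along the fingers, y is the line along which they close (so a half turn about z gives the same grasp; the last joint's range is limited). The gripper opens to 88 mm and grips with 3 to 60 N. Pads are 20 mm wide; open, the fingers measure 115 mm over their backs; the gripper's body (75 mm by 178 mm) begins 61 mm behind the grasp point.
Start: joints at [-1.27, 0.423, 1.63, -0, 1.089, -0.019], TCP at [0.197, -0.593, 0.223] pointing down, gripper open.
Joint ranges: [-3, 3], [-0.9, 2.11], [0.09, 2.58], [-1.31, 4.45], [0.11, 2.69], [-2.54, 2.54]. Speed limits (rad/s): [2.39, 2.39, 3.01, 3.14, 3.14, 3.14].

## Interface

Orientations are given as a unit quaternion [w, x, y, z].
In Python, from station import move_pose, movel, movej, command_gripper, wait, inverse_kinematics, read_camera, camera_info, MotionError, job_done, get_time, get_joint_pos, get_qvel, get_effort, get_tcp_pos, get_ee_rot, get_ft_force, get_ft_torque, get_grip_width, get_finger_force gives the robot as it stands. Calls block until the motion is done:
- move_pose(position, orientation): joint-space move of the TCP to a pose.
- movel(position, frame=None, v=0.15, until_force=None): straight line of the TCP; frame=None keeps the orientation; v is the mean speed in m/s. With until_force (N) it stops when the force on the tool has changed by that much, and returns True; else False.
- movej(angles): joint-space move.
- command_gripper(opening): opening from 0.0 (shut) to 1.0 (fully open); the grip force is fixed at half the most; returns when the fingers have stopped.
- wait(seconds).
- inverse_kinematics(position, orientation): joint angles nearest the present ones, or None.
- read_camera(name): name is "scene" or "top" or "wrist"; returns the picture (384x512x3 uint8, red, green, blue); there is no depth.
- camera_info(name): a dict with "intrinsics" (3x3 intrinsics, pixels), "T" (4x4, takes a point from camera to world coordinates); the wrist camera has in their place "tool_from_camera" (4x4, takes a point from camera to tool coordinates, whose origin is the TCP and whose axes are the flange's). Camera axes: x right, y up, looking along -z (the intrinsics and any distortion apply to the point x, -y, -z); pixel columns grow to the right and rows downward; lengths in m; the calibration is good to about 2 mm. A picture is of the moment at which its call begins: read the wrist's pose just before it. camera_info takes no time and is no camera call.
A pose or a line that the arm cannot do raises MotionError and nothing moves.
- job_done(): hands the job in; it is judged then, once.
Readings, each from a call of its own:
- get_time(): time.
- get_joint_pos(): joint angles.
- get_qvel(): joint speeds.
- get_effort(): joint torques, N m.
- get_tcp_pos(): TCP position.
- get_ee_rot(): TCP orientation.
- get_ft_force(): force on the tool from outside, world axes, zero at the start.
- get_ft_torque(): the same for the moment, N m.
- get_grip_width(): opening from 0.0 (shut) to 1.0 (fully open).
- get_finger_force(): force on a finger pad.
Only numpy, scipy, OpenCV 4.12 (cv2) and the standard library are available. Lean on these libraries where they do the work, as an engineer would, in place of code of your own. Each camera call takes 0.05 s, during which the arm holds its last target. There are 200 camera calls.

## Task

I am about to string a necklace at the dressing table: tip all the beads out of the steel cup into the wooden tray, and stand the empty cup upright on the table top again. Then take hold of the cosmetics carousel, turn it until the jar with the ball knob on its lid faces straight to the front of the table, where the stool stands (the far side from the robot), and finish while still gripping the carousel, so that it is held still while I unscrew that lid. Leave the comb, the bangle and the closed glass jar where they lie.

Things in the scene. Friction and masses are not known exactly. Their poses are not given: they have to be found in the camera images.
- cup: small open steel cup without a handle, standing upright on the table, 62 high, round, flaring evenly from 50 across at the foot to 68 across at the rim (59 across at mid height), wall 3, floor 4 thick, 110 to 200 g. Origin at the centre of its underside, z up through the mouth. Four beads lie in it.
- bead0: round glazed ceramic bead, 18 across, 10 g, one of four alike in the cup; origin at its centre. It rolls with a little resistance: it needs a slope of about 15 degrees.
- bead1: round glazed ceramic bead, 18 across, 10 g, one of four alike in the cup; origin at its centre. It rolls with a little resistance: it needs a slope of about 15 degrees.
- bead2: round glazed ceramic bead, 18 across, 10 g, one of four alike in the cup; origin at its centre. It rolls with a little resistance: it needs a slope of about 15 degrees.
- bead3: round glazed ceramic bead, 18 across, 10 g, one of four alike in the cup; origin at its centre. It rolls with a little resistance: it needs a slope of about 15 degrees.
- tray: open rectangular dark wooden tray on the table, 200 (its x) by 160 (its y) by 34 high outside, wall 8 thick, 0.9 kg, not fastened. Origin at the centre of its underside.
- carousel_base: fixed foot of the cosmetics carousel, a round disc 170 across; origin on the table at the carousel's axis of rotation, z up; it carries the turning tray (250 across, rail top 51 above the table, some 1.3 kg with the containers, which sit fast in it). Its x axis points straight to the front of the dressing table (away from the robot, to the long edge where the stool stands).
- carousel (a joint): rotation of the carousel's turning tray in rad, counterclockwise positive seen from above, no stops; 0 (or any whole turn) when the ball-knob jar faces straight to the front. It turns on a bearing with light friction (about 0.04 N m) and stays where it is left.
- marked_jar (a point): centre of the ball knob (22 across) on the lid of the clasp jar, 105 above the table and 82 from the carousel's axis. This white ceramic jar, 58 across, is the only one of the five containers on the carousel with a ball knob on its lid; the others are two jars with flat lids, a taller narrow bottle and a small oblong holder with two upright lipsticks, none higher than 125 above the table.
- carousel_grip (a point): middle of the carousel's wooden grip, on the axis of rotation, 165 above the table: an upright bar 64 long, 14 thick, 38 high (from 146 to 184 above the table) on a thin steel column. It turns with the tray; its long side lies along the line from the axis to the ball-knob jar. The x axis of this point goes from the axis to that jar.
- comb: black plastic comb lying flat, 170 long along its y, 32 wide, 5 thick; origin on its underside in the middle. Bystander.
- bangle: steel bangle lying flat, 68 across, 10 high; origin at the centre of its underside. Bystander.
- glass_jar: closed glass jar, 60 across, 85 high; origin at the centre of its underside. Bystander.
There are look-alikes about, which are no part of the job. What is shaped like the cup but yellow is not meant.

How it is judged:
By the outcome, as a careful person would: the job done as asked, in the order asked, and still so for the second after the job is handed in, while the arm keeps its last pose, push and grip.
It also fails if it takes over 72 s, if anything falls off the work surface, if the arm or the gripper's body presses on something with over 40 N, if the wrist force passes 120 N, or if a joint passes its speed limit or range.

## Working session

There is one attempt and no reset: what is moved stays moved. The work goes in short steps, each a Python script; the robot and the scene stay as the last script left them, time stands still between calls to the robot, and variables do not carry over. Pictures are saved under pics/ and viewed, at most 10 in all, crops included, and the job is handed in when it is done.

```bash
mkdir -p pics; cat > h.py <<'E'
import numpy as np, cv2
from station import *
def save(name,fn,crop=None,scale=1):
    im=read_camera(name)
    if crop: r0,r1,c0,c1=crop; im=im[r0:r1,c0:c1]
    im=cv2.resize(im,None,fx=scale,fy=scale,interpolation=cv2.INTER_CUBIC)
    cv2.imwrite('pics/'+fn,im[:,:,::-1])
def pix2w(name,u,v,z):
    ci=camera_info(name);K=np.array(ci['intrinsics']);T=np.array(ci['T'])
    p=cv2.undistortPoints(np.array([[[u,v]]],float),K,np.array(ci.get('distortion',np.zeros(5)),float))[0,0]
    d=T[:3,:3]@np.array([p[0],-p[1],-1]);o=T[:3,3]
    return o+d*(z-o[2])/d[2]
E
python3 - <<'E'
from h import *
save('top','top.png',scale=1.5);save('scene','scene.png',scale=1.5)
print(camera_info('top'),camera_info('scene'),camera_info('wrist'));print(get_time(),get_ee_rot())
E
```

```text
{'intrinsics': array([[353.31281486,   0.        , 252.75501586],
       [  0.        , 353.31281486, 200.18530685],
       [  0.        ,   0.        ,   1.        ]]), 'T': array([[-5.07440057e-04,  9.93031579e-01, -1.17847471e-01,
         4.32710389e-01],
       [-9.99064385e-01,  4.59283656e-03,  4.30030191e-02,
         3.32447514e-02],
       [ 4.32446101e-02,  1.17759032e-01,  9.92100153e-01,
         9.66133112e-01],
       [ 0.00000000e+00,  0.00000000e+00,  0.00000000e+00,
         1.00000000e+00]])} {'intrinsics': array([[486.99714121,   0.        , 253.99531894],
       [  0.        , 486.99714121, 184.73973537],
       [  0.        ,   0.        ,   1.        ]]), 'T': array([[ 0.49570673, -0.68358331,  0.53571326,  1.15006281],
       [ 0.86848616,  0.39199335, -0.30343533, -0.33031002],
       [-0.00257271,  0.61567449,  0.78799638,  1.02187595],
       [ 0.        ,  0.        ,  0.        ,  1.        ]])} {'intrinsics': array([[293.44688206,   0.        , 251.7016893 ],
       [  0.        , 293.44688206, 187.86301835],
       [  0.        ,   0.        ,   1.        ]]), 'tool_from_camera': array([[-5.21316850e-05,  9.62054344e-01,  2.72857906e-01,
         7.52190571e-02],
       [ 9.99999068e-01, -3.22104304e-04,  1.32674727e-03,
         9.08502926e-05],
       [ 1.36429168e-03,  2.72857721e-01, -9.62053430e-01,
        -1.61348454e-01],
       [ 0.00000000e+00,  0.00000000e+00,  0.00000000e+00,
         1.00000000e+00]])}
0.1 [-6.70642199e-04  9.87243243e-01  1.59217835e-01 -1.01725184e-04]
```

View pics/top.png

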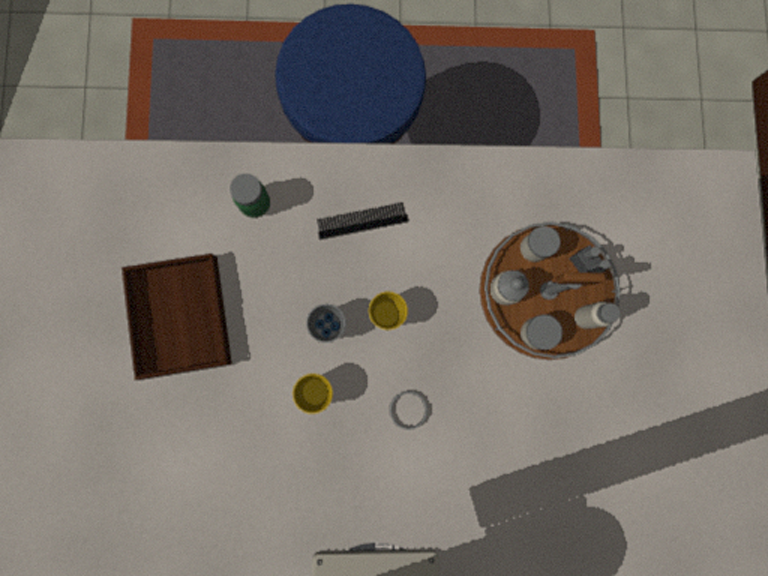

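View pics/scene.png

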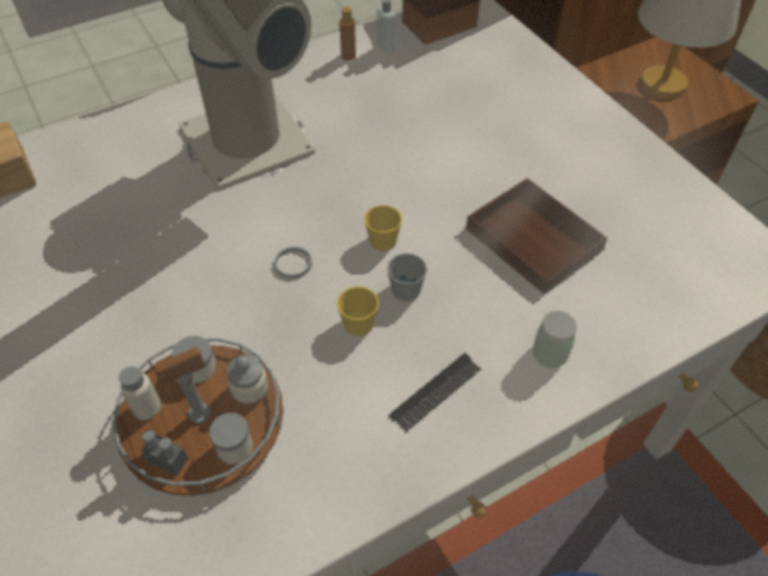

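Candidates (pixels in top.png): the steel cup at (325,322) is gray with beads. The yellow cups at (388,310) and (313,393) are look-alikes. For the marked jar, the ball-knob jar is at (512,287). The flat-lid jars are at (543,242) and (543,330), the bottle at (603,315) and the lipsticks at (590,260). I'll check this in an enlarged crop.

```bash
python3 - <<'E'
from h import *
save('top','c1.png',(135,285,190,430),3.3);save('scene','c2.png',(120,340,60,300),2.7)
for u,v in [(30,141),(480,149.5)]: print(pix2w('top',u/1.5,v/1.5,0))
print(pix2w('top',100/1.5,140.5/1.5,0),pix2w('top',700/1.5,150/1.5,0))
E
```

```text
[0.84127773 0.63785416 0.        ]
[ 0.83962241 -0.20244683  0.        ]
[0.84456501 0.51127775 0.        ] [ 0.84621833 -0.63663678  0.        ]
```

View pics/c1.png

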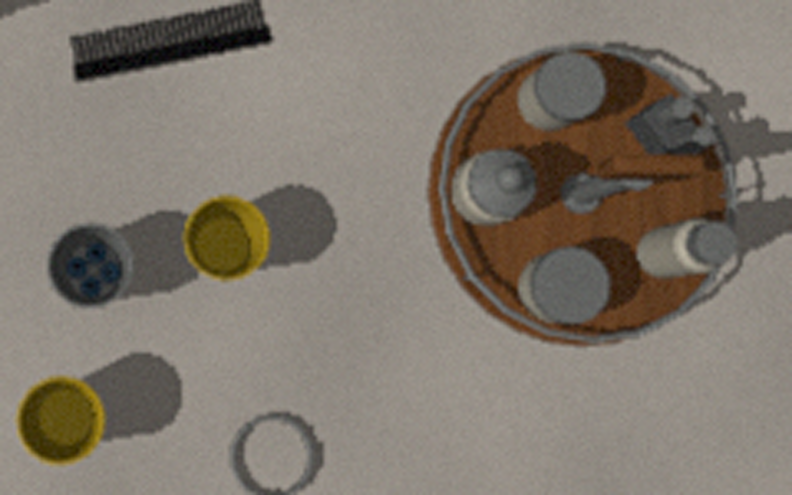

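View pics/c2.png

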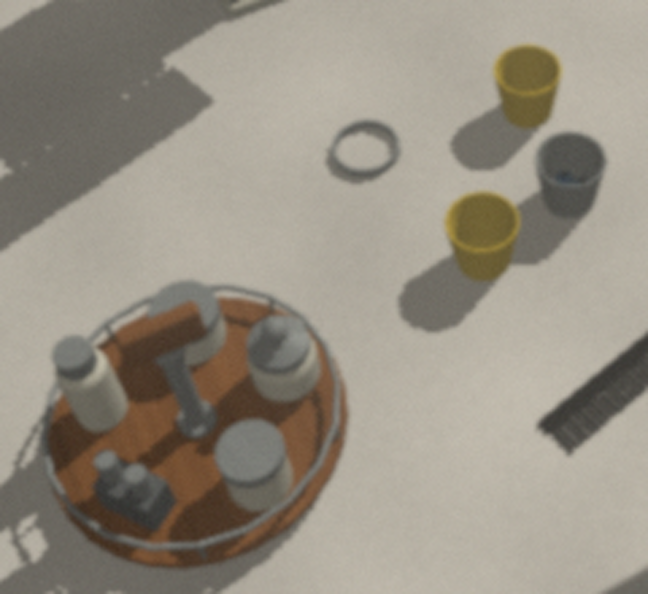

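The steel cup with four blue beads is at crop (91,264), and the ball-knob jar is at (510,178), so both choices hold.

```bash
python3 - <<'E'
from h import *
t=lambda x,y,z:pix2w('top',190+x/3.3-.35,135+y/3.3-.35,z).round(4)
s=lambda x,y,z:pix2w('scene',60+x/2.7-.3,120+y/2.7-.3,z).round(4)
print('cup',t(91,264,.062),s(571,164,.062))
print('yel1',t(227,238,.062),s(483,224,.062));print('yel2',t(61,419,.062),s(528,76,.062))
for a in [(590,43),(590,342),(441,193),(737,193),(590,193)]: print('rail',t(*a,.051))
print('knob',t(510,178,.105),s(277,329,.105))
print('grip',t(590,174,.184),t(690,174,.184),t(640,174,.184), s(120,345,.184),s(200,308,.184),s(160,330,.175))
print('colbase',s(197,420,.03))
T=lambda x,y,z:pix2w('top',x/1.5-.2,y/1.5-.2,z).round(4)
S=lambda x,y,z:pix2w('scene',x/1.5-.2,y/1.5-.2,z).round(4)
print('tray',[T(*p,.034) for p in [(123,267),(213,254),(230,362),(136,379)]],[S(*p,.034) for p in [(527,180),(606,239),(545,290),(467,224)]])
print('glass',T(245,188,.085),'comb',T(363,222,0))
E
```

```text
cup [0.5025 0.085  0.062 ] [0.5071 0.0837 0.062 ]
yel1 [ 0.5231 -0.0206  0.062 ] [ 0.5269 -0.0206  0.062 ]
yel2 [0.3841 0.1064 0.062 ] [0.3911 0.1039 0.062 ]
rail [ 0.6855 -0.3188  0.051 ]
rail [ 0.4425 -0.3091  0.051 ]
rail [ 0.561  -0.1928  0.051 ]
rail [ 0.5624 -0.4346  0.051 ]
rail [ 0.5617 -0.3139  0.051 ]
knob [ 0.5652 -0.2324  0.105 ] [ 0.564  -0.2298  0.105 ]
grip [ 0.5562 -0.2639  0.184 ] [ 0.5566 -0.3342  0.184 ] [ 0.5564 -0.299   0.184 ] [ 0.5697 -0.3441  0.184 ] [ 0.5688 -0.2814  0.184 ] [ 0.5659 -0.314   0.175 ]
colbase [ 0.5647 -0.3147  0.03  ]
tray [array([0.6005, 0.4418, 0.034 ]), array([0.625 , 0.2872, 0.034 ]), array([0.4354, 0.2513, 0.034 ]), array([0.4066, 0.4092, 0.034 ])] [array([0.4117, 0.4094, 0.034 ]), array([0.6026, 0.4418, 0.034 ]), array([0.6397, 0.277 , 0.034 ]), array([0.4489, 0.2465, 0.034 ])]
glass [0.729  0.2237 0.085 ] comb [0.6951 0.022  0.    ]
```

```bash
cat >> h.py <<'E'
from scipy.spatial.transform import Rotation as Ro
CUP=np.array([.505,.0845,0]);TRAY=np.array([.52,.346,0])
def q(R): x=R.as_quat(); return [x[3],x[0],x[1],x[2]]
def rgrasp(az,a,s):  # tool pointing along azimuth az, a deg below horizontal, closing horizontally
    az,a=np.radians([az,a]);z=np.array([np.cos(az)*np.cos(a),np.sin(az)*np.cos(a),-np.sin(a)])
    y=s*np.array([-np.sin(az),np.cos(az),0]);return Ro.from_matrix(np.c_[np.cross(y,z),y,z])
def box(x,y,z): return np.array(np.meshgrid(np.linspace(*x,6),np.linspace(*y,9),np.linspace(*z,9))).reshape(3,-1).T
G=np.r_[box((-.012,.012),(-.0575,-.045),(-.08,0)),box((-.012,.012),(.045,.0575),(-.08,0)),
 box((-.0375,.0375),(-.089,.089),(-.24,-.08)),box((.03,.1),(-.02,.02),(-.2,-.14)),box((-.05,.05),(-.05,.05),(-.36,-.24))]
def clear(R,tcp,cups=True):
    P=R.apply(G)+tcp; m=P[:,2].min()-.004
    for c,r,h in [((.525,-.0206),.034,.062),((.388,.105),.034,.062),((.73,.222),.03,.085),((.563,-.313),.13,.18)]:
        d=np.hypot(P[:,0]-c[0],P[:,1]-c[1])-r; m=min(m,np.maximum(d,P[:,2]-h).min())
    L=Ro.from_euler('z',-10,degrees=True).inv().apply(P-TRAY)
    d=np.maximum(np.maximum(abs(L[:,0])-.1,abs(L[:,1])-.08),L[:,2]-.034); return min(m,d.min())
def cup_tcp(R,base,grasp=.034): # tcp so that pads grip cup standing at base
    return base+[0,0,grasp]+R.apply([0,0,.019])
E
cat > search.py <<'E'
from h import *
res=[]
for az in range(-180,180,15):
  for a in (20,30,40,50,60,70):
    for s in (1,-1):
      R=rgrasp(az,a,s);p=cup_tcp(R,CUP);c=clear(R,p)
      if c<.005: continue
      j=inverse_kinematics(p,q(R)); 
      if j is None or inverse_kinematics(p+[0,0,.12],q(R)) is None: continue
      res.append((az,a,s,c))
print(len(res),[(r[0],r[1],r[2],round(r[3],3)) for r in res])
out=[]
for az,a,s,c in res:
  Rg=rgrasp(az,a,s); gp=Rg.inv().apply([0,0,.028]) # mouth centre rel grasp, tool frame
  for al in range(-180,180,30):
    for be in range(-180,180,15):
      Rp=Ro.from_euler('z',al,degrees=True)*Ro.from_euler('y',122,degrees=True)*Ro.from_euler('z',be,degrees=True)*Rg
      h=np.array([np.cos(np.radians(al)),np.sin(np.radians(al)),0])
      m=Rp.apply(Rg.inv().apply([0,0,1])); dn=np.array([0,0,-1.])+m*m[2]; dn/=np.linalg.norm(dn)
      lip_rel=.028*m+.034*dn
      lip=TRAY+[0,0,.085]-.02*h; tcp=lip-lip_rel+Rp.apply([0,0,.019])
      c2=clear(Rp,tcp)
      if c2<.008: continue
      P=Rp.apply(G)+tcp; u=P-lip; along=u@h; lat=np.abs(u@np.cross([0,0,1],h))
      if np.any((u[:,2]<0)&(along>-.02)&(along<.1)&(lat<.035)): continue
      j=inverse_kinematics(tcp,q(Rp))
      if j is None: continue
      out.append((min(c,c2),az,a,s,al,be,np.round(j,2).tolist()))
out.sort(key=lambda o:-o[0]);print(len(out))
for o in out[:25]: print(o)
import pickle;pickle.dump(out,open('out.pkl','wb'))
E
time python3 search.py
```

```text
113 [(-180, 30, -1, np.float64(0.006)), (-180, 40, 1, np.float64(0.005)), (-180, 40, -1, np.float64(0.005)), (-180, 50, 1, np.float64(0.006)), (-180, 50, -1, np.float64(0.006)), (-180, 60, 1, np.float64(0.008)), (-180, 60, -1, np.float64(0.008)), (-180, 70, 1, np.float64(0.008)), (-180, 70, -1, np.float64(0.008)), (-165, 30, -1, np.float64(0.01)), (-165, 40, 1, np.float64(0.009)), (-165, 40, -1, np.float64(0.009)), (-165, 50, 1, np.float64(0.008)), (-165, 50, -1, np.float64(0.008)), (-165, 60, 1, np.float64(0.008)), (-165, 60, -1, np.float64(0.008)), (-165, 70, 1, np.float64(0.008)), (-165, 70, -1, np.float64(0.008)), (-150, 30, -1, np.float64(0.01)), (-150, 40, 1, np.float64(0.009)), (-150, 40, -1, np.float64(0.009)), (-150, 50, 1, np.float64(0.008)), (-150, 50, -1, np.float64(0.008)), (-150, 60, 1, np.float64(0.008)), (-150, 60, -1, np.float64(0.008)), (-150, 70, 1, np.float64(0.008)), (-150, 70, -1, np.float64(0.008)), (-135, 30, -1, np.float64(0.01)), (-135, 40, 1, np.float64(0.009)), (-135, 40, -1, np.float64(0.009)), (-135, 50, 1, np.float64(0.008)), (-135, 50, -1, np.float64(0
[... 2238 characters left out ...]
, np.float64(0.006)), (120, 70, 1, np.float64(0.008)), (120, 70, -1, np.float64(0.008)), (135, 60, 1, np.float64(0.006)), (135, 60, -1, np.float64(0.006)), (135, 70, 1, np.float64(0.008)), (135, 70, -1, np.float64(0.008)), (150, 60, 1, np.float64(0.006)), (150, 60, -1, np.float64(0.006)), (150, 70, 1, np.float64(0.008)), (150, 70, -1, np.float64(0.008)), (165, 60, 1, np.float64(0.006)), (165, 60, -1, np.float64(0.006)), (165, 70, 1, np.float64(0.008)), (165, 70, -1, np.float64(0.008))]Traceback (most recent call last):
  File "search.py", line 26, in <module>
    j=inverse_kinematics(tcp,q(Rp))
ValueError: time passes only in moves, steps and waits

real	0m38.940s
user	0m18.635s
sys	0m1.741s
```

```bash
sed -i 's/range(-180,180,15):$/(-135,-120,-105,-90,-15,0,15,105):/;s/(20,30,40,50,60,70)/(20,30,40,50)/' search.py
sed -i '0,/for be in .*/s//for be in range(-180,180,20):/' search.py
sed -i 's/^print(len(res).*/print(len(res))/' search.py
python3 - <<'E'
s=open('search.py').read()
s=s.replace("res=[]","n=0\ndef ik(*a):\n  global n\n  n+=1\n  if n%400==0: wait(.02)\n  try: return inverse_kinematics(*a)\n  except ValueError: wait(.02); return inverse_kinematics(*a)\nres=[]",1)
h,t=s.split("res=[]",1);s=h+"res=[]"+t.replace("inverse_kinematics","ik")+"\nprint(n,get_time())\n"
open('search.py','w').write(s)
E
grep -n "for be\|for az in" search.py; time timeout 400 python3 search.py
```

```text
10:for az in (-135,-120,-105,-90,-15,0,15,105):
23:    for be in range(-180,180,20):
29
1273
(np.float64(0.012225305827381391), -105, 20, -1, -180, 60, [0.37, 0.73, 2.22, 2.67, 1.01, 2.37])
(np.float64(0.012225305827381391), -105, 20, -1, -180, 80, [0.58, 0.62, 2.21, 3.26, 0.69, 1.97])
(np.float64(0.012225305827381391), -105, 20, -1, -180, 100, [0.77, 0.6, 2.11, 4.16, 0.61, 1.19])
(np.float64(0.012225305827381391), -105, 20, -1, -180, 140, [0.95, 0.79, 1.76, -1.25, 1.19, 0.33])
(np.float64(0.012225305827381391), -105, 20, -1, -150, 80, [0.32, 0.64, 2.13, 2.22, 0.74, 2.37])
(np.float64(0.012225305827381391), -105, 20, -1, -150, 100, [0.53, 0.58, 2.17, 2.99, 0.52, 1.74])
(np.float64(0.012225305827381391), -105, 20, -1, -150, 120, [0.75, 0.6, 2.13, 3.93, 0.62, 0.94])
(np.float64(0.012225305827381391), -105, 20, -1, -150, 140, [0.91, 0.7, 2.03, 4.44, 0.92, 0.54])
(np.float64(0.012225305827381391), -105, 20, -1, -120, 100, [0.32, 0.61, 2.08, 1.91, 0.67, 2.22])
(np.float64(0.012225305827381391), -105, 20, -1, -120, 120, [0.5, 0.59, 2.18, 2.78, 0.59, 1.45])
(np.float64(0.012225305827381391)
[... 754 characters left out ...]
012225305827381391), -105, 20, -1, -30, 80, [0.43, 0.98, 1.2, 0.4, 1.89, 2.4])
(np.float64(0.012225305827381391), -105, 20, -1, -30, 100, [0.34, 0.87, 1.39, 0.58, 1.62, 2.23])
(np.float64(0.012225305827381391), -105, 20, -1, -30, 120, [0.26, 0.8, 1.58, 0.81, 1.4, 1.96])
(np.float64(0.012225305827381391), -105, 20, -1, -30, 140, [0.18, 0.79, 1.76, 1.12, 1.28, 1.6])
(np.float64(0.012225305827381391), -105, 20, -1, 0, 60, [0.66, 1.1, 1.04, -0.16, 2.17, 2.13])
(np.float64(0.012225305827381391), -105, 20, -1, 0, 80, [0.56, 1.01, 1.12, 0.07, 2.0, 2.08])
(np.float64(0.012225305827381391), -105, 20, -1, 0, 100, [0.46, 0.94, 1.23, 0.29, 1.84, 1.97])
1512 0.25
real	0m17.073s
user	0m8.040s
sys	0m0.616s
```

```bash
cat >> h.py <<'E'
def pour_pose(az,a,s,al,be,t,back=.02):
    Rg=rgrasp(az,a,s)
    R=Ro.from_euler('z',al,degrees=True)*Ro.from_euler('y',t,degrees=True)*Ro.from_euler('z',be,degrees=True)*Rg
    h=np.array([np.cos(np.radians(al)),np.sin(np.radians(al)),0]);k=np.array([0,0,1.]);r=np.radians(t)
    lip=TRAY+k*(.15-.065*t/122)-back*h
    return R,lip-.028*(np.sin(r)*h+np.cos(r)*k)-.034*(np.cos(r)*h-np.sin(r)*k)+R.apply([0,0,.019])
E
cat > rank.py <<'E'
from h import *
import pickle
out=pickle.load(open('out.pkl','rb'));n=0
def ik(p,R):
    global n;n+=1
    if n%400==0: wait(.02)
    return inverse_kinematics(p,q(R))
W={};best=[]
j0=np.array(get_joint_pos())
for c,az,a,s,al,be,j in out:
    if (az,a,s) not in W:
        R=rgrasp(az,a,s);p=cup_tcp(R,CUP);W[az,a,s]=[ik(p+[0,0,.12],R),ik(p,R),ik(p+[0,0,.12],R)]
    J=W[az,a,s]
    if any(x is None for x in J): continue
    J=[j0]+list(J)
    if np.abs(np.array(J[3])-j).max()>3.2: continue
    cm=c
    for t in (0,30,60,90,122):
        R,p=pour_pose(az,a,s,al,be,t); cm=min(cm,clear(R,p)); 
        if cm<.005: break
        x=ik(p,R)
        if x is None: break
        J.append(x)
    if len(J)<9: continue
    D=np.abs(np.diff(np.array(J),axis=0)).max(1)
    if D[4:].max()>1.0: continue
    best.append((D.sum(),az,a,s,al,be,round(float(cm),3),D.round(2).tolist(),np.round(J[2],2).tolist(),np.round(J[-1],2).tolist()))
best.sort(key=lambda b:b[0]);print(len(best),get_time())
seen={}
for b in best:
    k=b[1:4]
    if seen.get(k,0)<3: seen[k]=seen.get(k,0)+1;print(b[1:])
E
python3 rank.py
```

```text
231 0.3333
(105, 50, -1, 120, -80, 0.006, [1.08, 0.21, 0.21, 0.44, 0.42, 0.49, 0.38, 0.37], [-0.19, 0.77, 1.86, 0.75, 1.01, -1.03], [0.9, 1.09, 1.33, -0.99, 1.91, 0.62])
(105, 50, -1, 90, -80, 0.006, [1.08, 0.21, 0.21, 0.38, 0.63, 0.47, 0.4, 0.43], [-0.19, 0.77, 1.86, 0.75, 1.01, -1.03], [0.77, 1.19, 1.07, -0.68, 2.23, 0.7])
(105, 50, -1, 120, -100, 0.006, [1.08, 0.21, 0.21, 0.4, 0.48, 0.61, 0.43, 0.42], [-0.19, 0.77, 1.86, 0.75, 1.01, -1.03], [0.95, 1.03, 1.48, -1.1, 1.73, 0.93])
(-120, 40, 1, -60, 80, 0.009, [1.68, 0.18, 0.18, 0.44, 0.35, 0.42, 0.41, 0.34], [0.41, 0.92, 1.58, -0.48, 1.42, 1.2], [0.27, 1.09, 1.26, 0.87, 1.96, -0.41])
(-135, 40, 1, -60, 100, 0.009, [1.6, 0.18, 0.18, 0.53, 0.34, 0.44, 0.42, 0.34], [0.33, 0.94, 1.51, -0.34, 1.52, 1.29], [0.26, 1.06, 1.31, 0.88, 1.89, -0.47])
(-105, 40, 1, -60, 60, 0.009, [1.74, 0.19, 0.19, 0.49, 0.35, 0.42, 0.4, 0.34], [0.47, 0.89, 1.68, -0.63, 1.31, 1.14], [0.29, 1.12, 1.22, 0.86, 2.02, -0.35])
(-90, 40, 1, -30, 40, 0.008, [1.8, 0.21, 0.21, 0.4, 0.47, 0.42, 0.32, 0.36], [0.53, 0.85, 1.78, -0.8, 1.18, 1.1], [0.45, 1.23, 0.97, 0.5, 2.37
[... 10682 characters left out ...]
.44], [0.43, 0.81, 1.74, -0.57, 1.15, -2.06], [0.8, 1.15, 1.13, -0.73, 2.14, 0.82])
(15, 50, -1, 60, 20, 0.006, [2.66, 0.36, 0.36, 1.63, 0.82, 0.46, 0.49, 0.49], [0.07, 0.69, 2.36, 2.93, 0.61, -1.54], [0.59, 1.27, 0.91, -0.13, 2.49, 0.95])
(15, 50, 1, -90, -40, 0.006, [2.66, 0.36, 0.36, 2.9, 0.4, 0.54, 0.68, 0.5], [0.07, 0.69, 2.36, 2.93, 0.61, 1.6], [0.13, 0.98, 1.72, 1.41, 1.55, -0.76])
(15, 50, 1, -30, -40, 0.006, [2.66, 0.36, 0.36, 3.38, 0.58, 0.47, 0.37, 0.41], [0.07, 0.69, 2.36, 2.93, 0.61, 1.6], [0.34, 1.17, 1.13, 0.73, 2.17, -0.68])
(15, 50, 1, -60, -20, 0.006, [2.66, 0.36, 0.36, 3.29, 0.45, 0.61, 0.48, 0.42], [0.07, 0.69, 2.36, 2.93, 0.61, 1.6], [0.17, 1.0, 1.56, 1.15, 1.67, -0.96])
```

```bash
python3 - <<'E'
from h import *
p0=np.array(get_tcp_pos());command_gripper(1.0)
movel(p0+[0,0,.15],v=.3);print(get_time())
R=rgrasp(-105,40,1);p=cup_tcp(R,CUP)
move_pose(p+[0,0,.2],q(R));print(get_time(),get_joint_pos())
movel(p+[0,0,.075],v=.25)
print(get_time());save('wrist','w1.png',scale=1.2);save('scene','s2.png',(60,260,150,450),2.4)
E
```

```text
1.2
3.8833 [ 0.46901597  0.57667245  1.6686564  -0.60607514  1.56895182  0.95130812]
4.5333
```

View pics/s2.png

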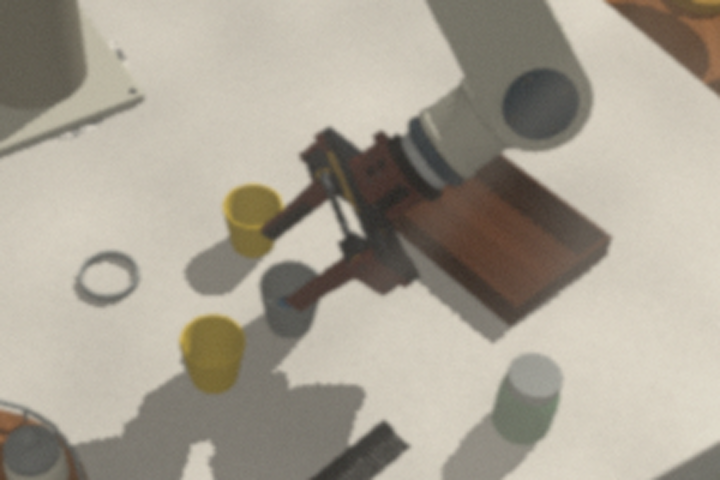

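The gripper is above the cup, with its fingers at (267,232) and (290,300) set to straddle it, and it is clear of the yellow cups. I'll descend with a force guard and grasp.

```bash
python3 - <<'E'
from h import *
R=rgrasp(-105,40,1);p=cup_tcp(R,CUP)
print(movel(p,v=.12,until_force=6),np.array(get_tcp_pos())-p)
command_gripper(0.0);print(get_grip_width()*88,get_finger_force(),get_time())
movel(p+[0,0,.15],v=.2);print(get_grip_width()*88,get_finger_force(),get_ft_force(),get_time())
save('scene','s3.png',(40,240,150,450),2.4)
E
```

```text
False [2.44197479e-04 7.41037768e-05 3.29720276e-04]
62.779412428151 29.20497068114571 5.9333
62.98402292474757 29.661904791408347 [-0.83490348  0.25863519 -1.67554144] 6.8333
```

View pics/s3.png

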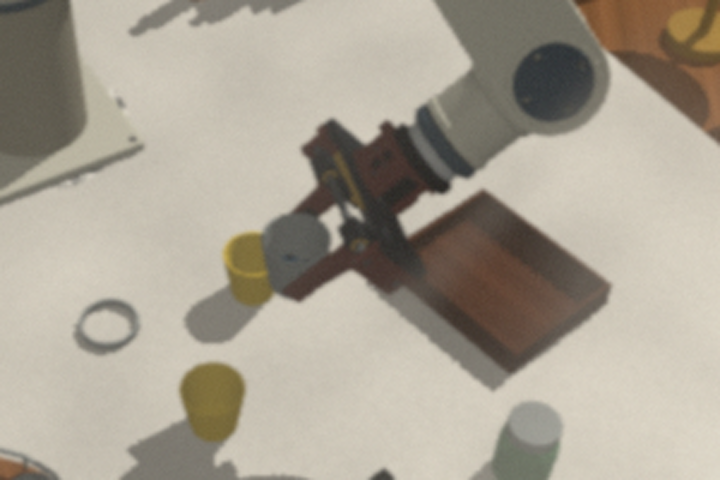

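The cup is held at (297,250). Now I'll pour in small steps.

```bash
python3 - <<'E'
from h import *
A=(-105,40,1,-60,80)
R,p=pour_pose(*A,0);move_pose(p+[0,0,.03],q(R));print(get_time())
for t in (30,60,75,85,92,99,106,114,122):
    R,p=pour_pose(*A,t)
    move_pose(p,q(R))
    if t>80: wait(.15)
    print(t,round(get_time(),2),get_ft_force().round(2) if hasattr(get_ft_force(),'round') else get_ft_force())
wait(.6)
save('scene','s4.png',(40,240,180,480),2.4);print(get_time(),get_grip_width()*88)
E
```

```text
8.0667
30 8.5 [-1.48  0.3  -2.32]
60 9.02 [ 0.24  0.26 -1.96]
75 9.36 [-0.41  0.37 -2.37]
85 9.78 [-0.49  0.74 -2.7 ]
92 10.18 [-0.01 -0.04 -1.87]
99 10.57 [-0.02  0.31 -1.07]
106 10.97 [-0.28 -0.65 -2.18]
114 11.38 [ 0.15 -0.74 -2.41]
122 11.78 [-0.51  0.17 -0.97]
12.425 62.99724849199804
```

View pics/s4.png

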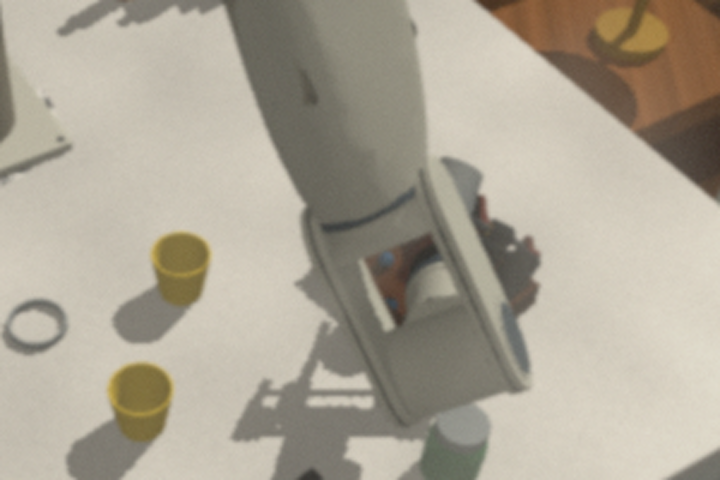

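Two beads are visible in the tray, at (387,258) and (390,303), and the arm hides the rest. I'll bring the cup upright, set it back where it stood, and look again.

```bash
python3 - <<'E'
from h import *
A=(-105,40,1,-60,80)
for t in (90,60,30,0):
    R,p=pour_pose(*A,t);move_pose(p+[0,0,.03 if t==0 else 0],q(R))
R=rgrasp(-105,40,1);p=cup_tcp(R,CUP)
move_pose(p+[0,0,.15],q(R))
print(get_time());save('top','t2.png',(150,290,70,270),3.6)
E
```

```text
15.4917
```

View pics/t2.png

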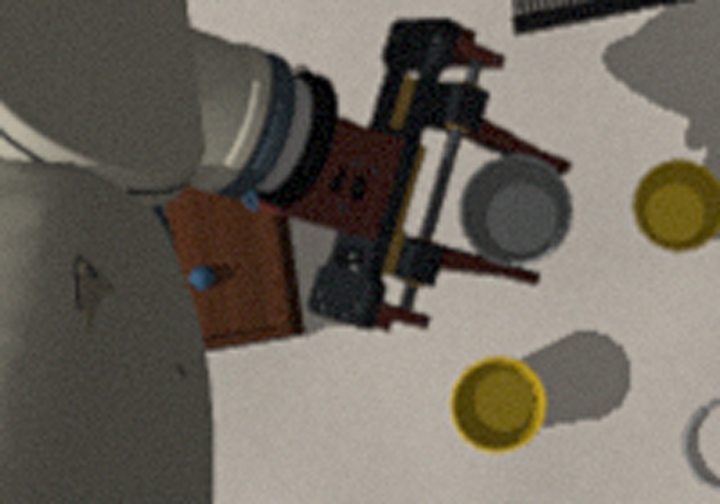

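The cup at (515,210) is empty, and blue beads lie in the tray at (203,278) and (250,198). I'll place the cup.

```bash
python3 - <<'E'
from h import *
R=rgrasp(-105,40,1);p=cup_tcp(R,CUP)
movel(p+[0,0,.015],v=.2)
print(movel(p-[0,0,.003],v=.03,until_force=4),np.array(get_tcp_pos())-p)
command_gripper(1.0);print(get_time(),get_grip_width())
movel(np.array(get_tcp_pos())+[0,0,.2],v=.25)
p=np.array(get_tcp_pos())
# next: grip approach; list IK options
for yaw in (0,180):
    for b in (0,90):
        Rg=Ro.from_matrix(np.diag([1,-1,-1.]));Rr=Ro.from_euler('z',yaw+b,degrees=True)*Rg
        for z in (.3,.147): print(yaw,b,z,np.round(inverse_kinematics([.563,-.313,z],q(Rr)),2))
Rr=Ro.from_euler('z',-90,degrees=True)*Ro.from_matrix(np.diag([1,-1,-1.]))
move_pose([.563,-.25,.40],q(Rr)) ;print(get_time())
save('top','t3.png',(130,290,70,430),2.2)
E
```

```text
True [ 1.52833089e-04 -3.42024460e-05  1.36799100e-04]
17.4667 0.9966651029322345
0 0 0.3 [-0.53  0.38  1.51 -0.    1.25  1.04]
0 0 0.147 [-0.53  0.54  1.64 -0.    0.97  1.04]
0 90 0.3 [-0.53  0.38  1.51 -0.    1.25 -0.53]
0 90 0.147 [-0.53  0.54  1.64 -0.    0.97 -0.53]
180 0 0.3 [-0.53  0.38  1.51 -0.    1.25 -2.1 ]
180 0 0.147 [-0.53  0.54  1.64 -0.    0.97 -2.1 ]Traceback (most recent call last):
  File "<stdin>", line 12, in <module>
    return _wrapfunc(a, 'round', decimals=decimals, out=out)
    return _wrapit(obj, method, *args, **kwds)
    result = getattr(arr, method)(*args, **kwds)
TypeError: unsupported operand type(s) for *: 'NoneType' and 'float'
```

```bash
python3 - <<'E'
from h import *
Rr=Ro.from_euler('z',90,degrees=True)*Ro.from_matrix(np.diag([1,-1,-1.]))
move_pose([.563,-.313,.30],q(Rr)) ;print(get_time(),get_tcp_pos(),get_ee_rot())
w=cv2.resize(read_camera('wrist')[:,80:430],None,fx=1.3,fy=1.3); w=w[:,:400]
t=cv2.resize(read_camera('top')[140:280,70:290],None,fx=1.8,fy=1.8)
w=cv2.resize(read_camera('wrist'),(512,384))
im=np.zeros((384+0,800,3),np.uint8);im[:,:512]=w
t=cv2.resize(read_camera('top')[140:280,75:235],(288,252));im[:252,512:]=t
cv2.imwrite('pics/m9.png',im[:,:,::-1])
E
```

```text
19.9333 [ 0.56295122 -0.31185001  0.29878657] [-1.17599351e-03  7.06870646e-01  7.07341794e-01 -3.05092997e-04]
```

View pics/m9.png

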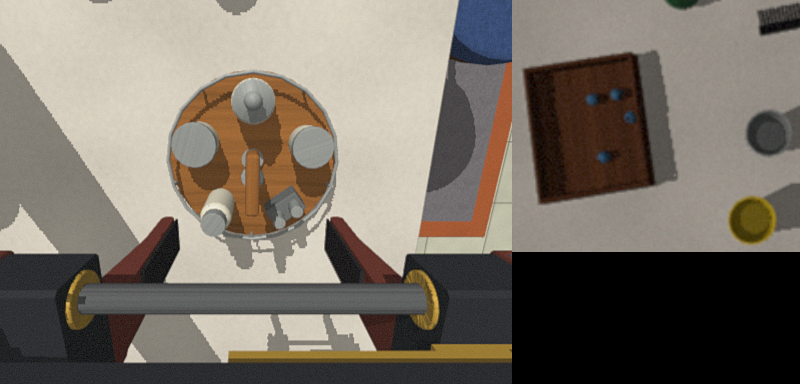

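All four beads are in the tray, at (592,99), (615,95), (630,117) and (603,157), and the cup stands upright at (768,132). In the wrist view the grip bar runs from (253,150) to (251,215), and the knob is at (254,101).

```bash
python3 - <<'E'
from h import *
ci=camera_info('wrist');K=ci['intrinsics'];C=np.array(ci['tool_from_camera'])
e=get_ee_rot();Rw=Ro.from_quat([e[1],e[2],e[3],e[0]]);tp=np.array(get_tcp_pos())
def f(u,v,z):
    d=np.array([(u-K[0,2])/K[0,0],-(v-K[1,2])/K[1,1],-1]);o=tp+Rw.apply(C[:3,3]);d=Rw.apply(C[:3,:3]@d)
    return (o+d*(z-o[2])/d[2]).round(4)
print(f(253,150,.184),f(251,215,.184),f(254,101,.105),f(252,154,.05),'edge',f(456,0,0),f(418,240,0))
E
```

```text
[ 0.5649 -0.2778  0.184 ] [ 0.5631 -0.3433  0.184 ] [ 0.5661 -0.2323  0.105 ] [ 0.564  -0.3032  0.05  ] edge [ 0.8452 -0.0967  0.    ] [ 0.8491 -0.4591  0.    ]
```

```bash
python3 - <<'E'
from h import *
D=Ro.from_matrix(np.diag([1,-1,-1.]))
c=np.array([.564,-.312,.148])
print(movel(c,v=.12,until_force=6),get_tcp_pos())
command_gripper(0.0);print(get_grip_width()*88,get_finger_force(),get_ft_force(),get_ft_torque(),get_time())
for yaw in (75,60,45,30,15,0):
    move_pose(c,q(Ro.from_euler('z',yaw,degrees=True)*D))
    print(yaw,np.round(get_ft_force(),1),np.round(get_ft_torque(),2),get_time())
wait(.5);print(np.round(get_ft_force(),1),np.round(get_ft_torque(),2),get_tcp_pos(),get_ee_rot(),get_grip_width()*88,get_finger_force())
im=np.zeros((384,800,3),np.uint8);im[:,:512]=read_camera('wrist')
im[:252,512:]=cv2.resize(read_camera('scene')[180:340,60:243],(288,252));cv2.imwrite('pics/m10.png',im[:,:,::-1])
E
```

```text
False [ 0.56452748 -0.31230431  0.14888126]
14.073265521039255 41.90096139907837 [-5.07280321  0.65067401  2.00290937] [-0.01851521  0.38189926  0.0726376 ] 22.675
75 [-1.1 -1.2  1.4] [-0.03  0.15 -0.01] 23.0333
60 [ 2.9 -1.  -0.9] [-0.24 -0.2  -0.03] 23.3917
45 [ 5.  -3.9 -3.1] [-0.36 -0.37 -0.01] 23.75
30 [ 6.5 -5.9 -5.1] [-0.55 -0.53  0.01] 24.1083
15 [ 8.  -8.6 -4.6] [-0.68 -0.66 -0.04] 24.4667
0 [  8.1 -10.7  -7.3] [-1.08 -0.72  0.01] 24.825
[  7.3 -10.3  -6.2] [-1.09 -0.77 -0.05] [ 0.56578318 -0.31435683  0.14811944] [0.00198332 0.99999267 0.00256041 0.00204114] 14.001197349495408 39.05332759022713
```

View pics/m10.png

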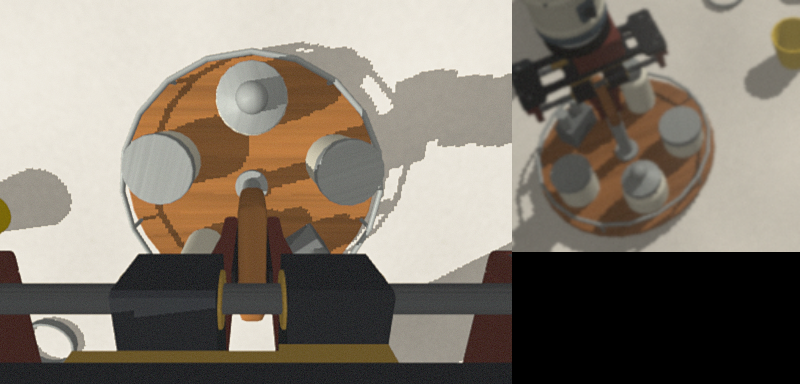

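The ball-knob jar, at (252,97) in the wrist view, now points straight ahead over the column at (252,185), with the tool's yaw near 0. I'll take off the small side load and hand in while still gripping.

```bash
python3 - <<'E'
from h import *
p=np.array(get_tcp_pos());move_pose(p+[.0005,-.001,0],[0,1,0,0]);wait(.6)
print(np.round(get_ft_force(),1),np.round(get_ft_torque(),2),get_ee_rot(),get_finger_force(),get_qvel(),get_time())
print(job_done())
E
```

```text
[-3.3  4.6  2.9] [ 0.25  0.08 -0.03] [-7.86688600e-04  9.99996782e-01  2.30634202e-03 -7.05826042e-04] 37.53460429608822 [ 0.00138289 -0.0007269   0.00031523 -0.00059211 -0.00100239  0.00086645] 26.275
the job is handed in; nothing more can be done
None
```

The job is handed in at 26 s: all four beads are in the tray, the empty cup stands upright on the table, and the ball-knob jar faces the front to within about 0.3°, with the gripper still holding the carousel.

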